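Jack up the front of a parcel scale and hold it for a foot change

ROBOT

A 6-joint arm with a two-finger parallel gripper is mounted at the origin on a cart in front of the work surface, level with it; the furniture and walls round the work are solid. World frame = base frame: x ahead of the robot, y to its left, z up, the work surface at z = 0. Lengths are in m, angles in degrees, forces in N, time in s.
With the tool pointing down it reaches from about 0.375 to 0.9 m from the base axis. Payload 3.1 kg.
Tool frame: the origin (TCP) lies at the very end of the fingers, on their centre line; the grasp point (between the pads) lies 19 mm behind it; z points along the fingers, y is the line along which they close (so a half turn about z gives the same grasp; the last joint's range is limited). The gripper opens to 87 mm and grips with 3 to 60 N. Pads are 19 mm wide; open, the fingers measure 117 mm over their backs; the gripper's body (75 mm by 190 mm) begins 51 mm behind the grasp point.
Start: joints at [-85.056, 30.224, 82.088, -0, 67.689, -10.227], TCP at [0.164, -0.603, 0.223] pointing down, gripper open.
Joint ranges: [-176.69, 176.69], [-43.24, 126.21], [12.49, 139.97], [-82, 262], [0, 151.66], [-163.58, 163.58]. Speed limits (degrees/s): [159.86, 159.86, 180, 180, 180, 180].

INTERFACE

Orientations are given as a 3x3 rotation matrix whose columns are the frame's x, y, z axes.
In Python, from rig import bot, imaging gives the robot as it stands.
- The arm moves only by the tool drive_tool, never from a script. Its argument "deltas" is text: rows parted by semicolons, each of 5 numbers parted by spaces: the finger opening in mm, from 0 to 87, then the shift along the world's x, y, z in mm, then the turn about the world's z in rad. In form: jaw dx dy dz twist; .... A call has 1 to 12 rows; each row is the pose to reach, as a shift and turn from the pose commanded when the call began; what a row does not reach only later rows make up. A row lasts 1/10 s, in which the tool goes at most 50 mm and 8.59 degrees, less where a joint would pass 70% of its speed; a pose out of reach is approached as far as the arm can. A call with a gripper value outside its range is refused whole. The fingers move at their own pace and stop on an object; the grip force is fixed at half the most. Time passes only in rows, so rows that repeat a pose let the fingers close. It gives the time, the measured TCP pose, the force, the opening and the grip force at its end, in the units of the state.
- bot.read_state(): the state, without advancing time (a new reading comes with each control period).
- imaging.capture(name): name is "side" or "top"; returns the picture (420x560x3 uint8, red, green, blue); there is no depth.
- imaging.camera_model(name): a dict with "fx", "fy", "cx", "cy" (pixels), "dist" ([k1, k2, p1, p2, k3] as OpenCV has them; the pictures are not rectified), "T" (4x4, takes a point from camera to world coordinates). Camera axes: x right, y down, z forward; pixel columns grow to the right and rows downward; lengths in m; the calibration is good to about 2 mm. A picture is of the moment at which its call begins. camera_model takes no time and is no camera call.
- bot.hand_in(): hands the job in; it is judged then, once.
The state is a dict: "time_s": time; "joint_positions": joint angles; "qvel": joint speeds; "tau": joint torques, N m; "position": TCP position; "tcp_rot": TCP orientation; "force": force on the tool from outside, world axes, zero at the start; "moment": the same for the moment, N m; "opening": opening from 0.0 (shut) to 1.0 (fully open); "grasp_force": force on a finger pad.
Only numpy, scipy, OpenCV 4.12 (cv2) and the standard library are available. Lean on these libraries where they do the work, as an engineer would, in place of code of your own. Each camera call takes 0.05 s, during which the arm holds its last target. There are 200 camera calls.

TASK

The parcel scale needs new front feet. Set the red jack in front of the scale and slide it in so that its saddle stands centred under the lift pad marked by the yellow triangle; then take the black-gripped handle bar out of the tool block, push it fully down into the jack's upright socket, and pull the handle down towards the robot until both front feet of the scale are about 20 mm clear of the desk. Finish while still holding the handle down, so that a colleague can change the feet; lift the scale only with the jack, never with the gripper, do not shove it out of place, and leave the punch, the new feet and the tape measure where they stand.

Things in the scene. Friction and masses are not known exactly. Their poses are not given: they have to be found in the camera images.
- lift_point (a point): Centre of the underside of the scale's dark steel lift pad (36 mm along x, 46 mm along y), 28 mm above the desk at the start, 20 mm behind the scale's front face, mid-width, below the yellow triangle on that face. Axes of the scale: x from its front face to its back, y to its left, z up. About 13 N of weight to lift here
- scale_centre (a point): Middle of the parcel scale (white, steel platter; 170 mm along x, 240 mm along y, 2.8 kg give or take a quarter, loose), 42 mm above the desk; its front looks to its -x. Chassis underside 30 mm, platter top 78 mm above the desk. Feet 66 mm before and behind and 100 mm to either side of the middle, radius 15 mm
- front_foot_left (a point): Underside of the scale's front left foot; z is its clearance from the desk
- front_foot_right (a point): Underside of the scale's front right foot; z is its clearance from the desk
- rear_feet (a point): Point on the desk half-way between the scale's rear feet, on which it tips when the front is lifted
- jack_grip (a point): Middle of the jack's red rear housing: 64 mm (x) by 34 mm (y: grip across it), from 19 mm below this point to 19 mm above, on a foot plate 60 mm wide, 7 mm thick. x points to the saddle end. Lever pivot 66 mm ahead and 4 mm up, saddle 111 mm ahead; two low rails, 61 mm over all and 7 mm high, end 134 mm ahead; foot plate ends 66 mm behind. Jack 0.67 kg, loose; this point 26 mm above its underside
- saddle (a point): Centre of the top of the jack's saddle, a steel disc 28 mm across that swivels level; 22 mm above the desk with the lever at 0. It rises with the lever on a radius of about 48 mm round the pivot: about 5 mm higher at 0.12 rad, 25 mm at 0.53 rad, 33 mm at 0.72 rad, hardly moving forward
- socket (a point): Centre of the mouth of the jack's handle socket, a dark steel tube that stands upright over the lever pivot at lever 0; 60 mm from the pivot, bore 14.4 mm, 45 mm deep from the mouth, flared at the mouth to 21 mm. Axes turn with the lever: z along the tube out of its mouth
- jack_lever (a joint): Lever of the jack, rad: 0 handle upright, growing as the handle is pulled over towards the jack's rear end (-x of jack_grip) and the saddle rises; stop at 0.72. A weak spring (about 0.15 N m) brings it back to 0. Nothing locks it: the handle must be held or the load comes down again
- bar_grip (a point): Where to grip the steel handle bar (200 mm long, 12 mm thick, tapered foot, 0.1 kg): middle of its black sleeve, 17 mm thick, 155 mm from the foot, 45 mm below the top; z up along the bar. It starts upright in the tool block, foot 10 mm above the desk. Home in the socket, this point is 170 mm from the lever pivot; 4 to 6 N here raises the scale
- bar_tip (a point): Foot end of the handle bar
- tool_block: Wooden block, 100 mm (x) by 56 mm (y) by 50 mm high, fixed, origin at the centre of its underside; two holes 40 mm deep, 26 mm before and behind its centre along x, one with the handle bar, the other with the punch
- punch_centre (a point): Plain steel drift punch, 112 mm long, 12 to 15 mm thick, standing in the other hole (top 122 mm above the desk), half-way up; leave it
- new_foot_a_centre (a point): New rubber foot with stud, 30 mm across, 34 mm high, standing left of the scale; leave it
- new_foot_b_centre (a point): A second new foot like it; leave it
- tape_measure_centre (a point): Yellow tape measure, 60x64x57 mm, right of the scale; leave it
Things that resemble listed ones, but are neither listed nor needed, are in the scene too. What is shaped like the part that bears bar_grip but blue or orange is not meant.

How it is judged (in metres and radians):
On the way, in this order (a step that is already met when the one before it is completed fails the run):
1. the jack stands on the desk with its saddle centred under the lift pad, lever up, scale still down (horizontal distance between saddle and lift_point below 0.012 m and height (world z) of jack_grip below 0.03 m and angle between jack_grip's own z axis and vertical below 0.08 rad and value of joint jack_lever below 0.15 rad and height (world z) of lift_point below 0.031 m), for 0.2 s.
2. the handle bar is home in the socket, scale still down (distance between bar_tip and socket below 0.055 m and z of bar_tip in the frame of socket below -0.037 m and angle between the z axis of bar_tip and the z axis of socket, either way round below 0.2 rad and height (world z) of lift_point below 0.036 m), for 0.1 s.
At the end, for the whole second after the job is handed in: Fingers hold the bar (over 1.5 N), home in the socket within 8 mm; jack flat on the desk, saddle within 18 mm of the lift point, carrying over 5 N; both front feet 14 to 32 mm up; gripper off scale and jack; scale still, rear feet within 30 mm of their place (distance between bar_tip and socket below 0.055 m and height (world z) of front_foot_left between 0.014 and 0.032 m and height (world z) of front_foot_right between 0.014 and 0.032 m and horizontal distance between saddle and lift_point below 0.018 m and contact force between jack and scale above 5 N and contact force between each of the arm, the fingers, tool_block and scale below 0.5 N and contact force between the fingers and handle_bar above 1.5 N and contact force between the fingers and jack below 0.5 N and z of bar_tip in the frame of socket below -0.037 m and angle between the z axis of bar_tip and the z axis of socket, either way round below 0.2 rad and value of joint jack_lever above 0.3 rad and angle between jack_grip's own z axis and vertical below 0.08 rad and height (world z) of jack_grip below 0.03 m and distance of rear_feet from where it was at the start of the episode below 0.03 m and linear speed of scale below 0.02 m/s); the arm keeps its last pose, push and grip.
It fails at once if the gripper or arm pushes on the scale (contact force between any of the fingers, the arm and scale above 8 N).
It fails at once if the scale is shoved more than 40 mm out of place (distance of rear_feet from where it was at the start of the episode above 0.04 m).
It fails at once if the punch, a new foot or the tape measure is moved more than 20 mm (distance of any of punch_centre, new_foot_a_centre, new_foot_b_centre, tape_measure_centre from where it was at the start of the episode above 0.02 m).
It also fails if it takes over 72 s, if anything falls off the work surface, if the arm or the gripper's body presses on something with over 40 N, if the wrist force passes 120 N, or if a joint passes its speed limit or range.

## Working session

There is one attempt and no reset: what is moved stays moved. The work goes in short steps, Python scripts to look and compute and a tool call to move; the robot and the scene stay as the last step left them, time stands still between calls to the robot, and variables do not carry over. Pictures are saved under pics/ and viewed, at most 10 in all, crops included, and the job is handed in when it is done.

Besides the shell and the picture viewer there is one more tool, called after "Call:" as name(argument=value, ...) on one line, values as JSON. drive_tool: Moves the arm, as the interface text tells. Its arguments: {"type":"object","properties":{"deltas":{"type":"string"}},"required":["deltas"]}

```bash
mkdir -p pics
cat > h.py <<'E'
import numpy as np, cv2
from rig import bot, imaging
def shot(n,f):
    im=imaging.capture(n); cv2.imwrite('pics/'+f+'.png',cv2.cvtColor(im,cv2.COLOR_RGB2BGR)); return im
def ray(n,px):
    c=imaging.camera_model(n); K=np.array([[c['fx'],0,c['cx']],[0,c['fy'],c['cy']],[0,0,1.]])
    u=cv2.undistortPoints(np.array(px,float).reshape(-1,1,2),K,np.array(c['dist'],float)).reshape(-1,2)
    T=np.array(c['T']); d=np.c_[u,np.ones(len(u))]@T[:3,:3].T
    return T[:3,3],d
def onz(n,px,z):
    o,d=ray(n,px); return o+d*((z-o[2])/d[:,2])[:,None]
def proj(n,P):
    c=imaging.camera_model(n); K=np.array([[c['fx'],0,c['cx']],[0,c['fy'],c['cy']],[0,0,1.]])
    T=np.linalg.inv(np.array(c['T'])); r,_=cv2.Rodrigues(T[:3,:3])
    return cv2.projectPoints(np.array(P,float).reshape(-1,1,3),r,T[:3,3],K,np.array(c['dist'],float))[0].reshape(-1,2)
E
python3 - <<'E'
from h import *
np.set_printoptions(precision=3,suppress=True)
shot('top','top0');shot('side','side0')
for n in('top','side'):
    c=imaging.camera_model(n);print(n,c['fx'],np.array(c['T']))
print(bot.read_state())
E
```

```text
top 498.9685465757593 [[-0.026 -0.987  0.156  0.369]
 [-1.     0.024 -0.014 -0.009]
 [ 0.01  -0.157 -0.988  1.409]
 [ 0.     0.     0.     1.   ]]
side 391.73534764188645 [[-0.901 -0.18   0.395  0.231]
 [-0.434  0.359 -0.826  0.727]
 [ 0.007 -0.916 -0.402  0.491]
 [ 0.     0.     0.     1.   ]]
{'time_s': 0.1, 'joint_positions': array([-85.056,  30.273,  82.149,   0.001,  67.688, -10.226]), 'qvel': array([-0.015, -0.124, -0.087, -0.102, -0.023, -0.061]), 'tau': array([ -0.   , -44.099, -17.715,   0.064,   0.053,  -0.   ]), 'position': array([ 0.164, -0.603,  0.222]), 'tcp_rot': array([[ 0.965,  0.262, -0.   ],
       [ 0.262, -0.965,  0.002],
       [ 0.   , -0.002, -1.   ]]), 'force': array([-0.284,  0.379, -0.276]), 'moment': array([-0.012, -0.055, -0.006]), 'grasp_force': 0.0, 'opening': 1.0003955711037695}
```

View pics/top0.png

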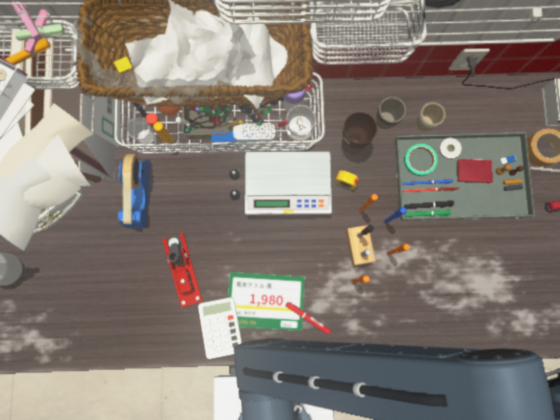

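View pics/side0.png

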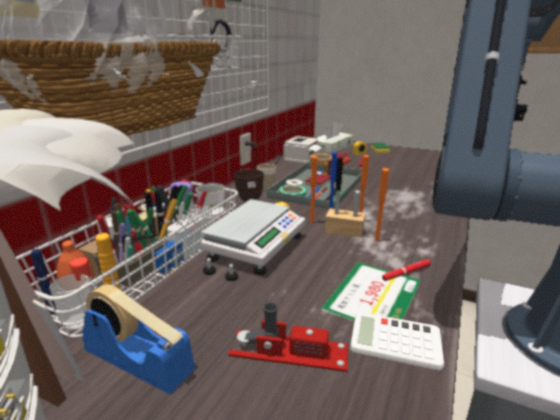

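Top view: the scale is at (288,183) with its front facing the robot. The jack is at (181,268), with its saddle end up at (173,240). The tool block is at (361,246), with orange and blue decoy rods around it at (370,200), (398,213), (402,248) and (362,280). Side view: the jack is at (290,345) and the block at (345,222). Next I'll take close crops of the bar and the jack.

Run:
```python
import cv2,numpy as np
t=cv2.imread('pics/top0.png');s=cv2.imread('pics/side0.png')
def c(im,x,y,w,h,W,H): return cv2.resize(im[y:y+h,x:x+w],(W,H),interpolation=cv2.INTER_CUBIC)
a=c(t,340,180,80,60*2,400,600)[:300*2]
top=np.hstack([c(t,335,185,80,60+25,400,300) if 0 else c(t,340,190,80,60,400,300),c(s,300,145,107,80,400,300)])
bot=np.hstack([c(t,140,225,107,80,400,300),c(s,225,295,133,100,400,300)])
cv2.imwrite('pics/crop.png',np.vstack([top,bot]))
```

```text
(no output)
```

View pics/crop.png

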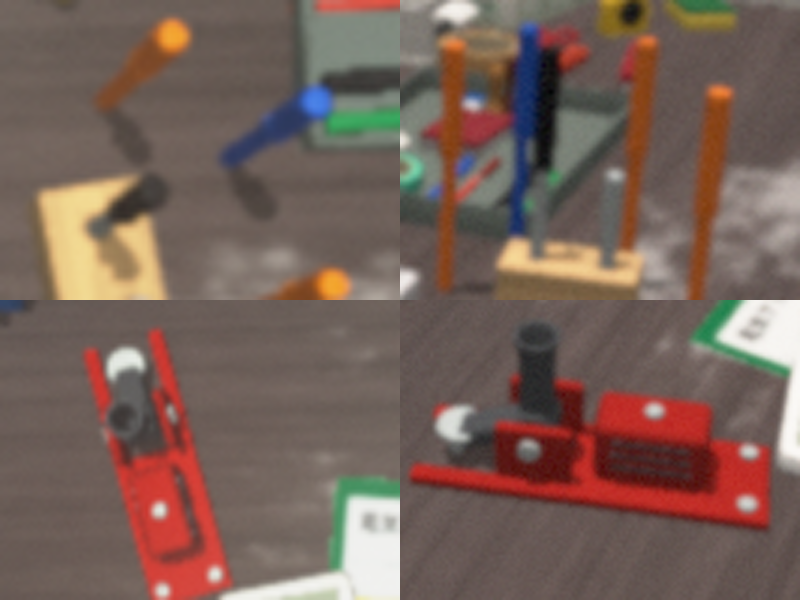

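The black-gripped bar stands in the block. Its top is at about (370,228) and its hole at (359,236). The dark tube on the jack at (173,256) is the socket; the orange and blue rods are ruled out. Now I'll measure.

Run:
```python
from h import *
np.set_printoptions(precision=4,suppress=True)
t=cv2.imread('pics/top0.png');s=cv2.imread('pics/side0.png')
print('screw z46',onz('top',[(182.3,281)],.046),'mouth z90',onz('top',[(172.9,256.5)],.09),'saddle z22',onz('top',[(173.7,241.6)],.022))
# red plate contour
hsv=cv2.cvtColor(t,cv2.COLOR_BGR2HSV)
m=((hsv[...,0]<8)|(hsv[...,0]>172))&(hsv[...,1]>150)&(hsv[...,2]>90)
m[:230]=0;m[310:]=0;m[:,:150]=0;m[:,215:]=0
pts=np.argwhere(m)[:,::-1]; r=cv2.minAreaRect(pts.astype(np.float32)); b=cv2.boxPoints(r)
B=onz('top',b,.007);print('redbox',b,B[:,:2],'sides',np.linalg.norm(B[0]-B[1]),np.linalg.norm(B[1]-B[2]))
print('bar top z210',onz('top',[(370.4,228)],.21),'hole z50',onz('top',[(359.4,235.6)],.05))
for n,px,z in [('o1',(375,197),.2),('o1f',(360,211),0),('blue',(403,210),.2),('bluef',(385,222),0),('o3',(406,247),.2),('o4',(366,279),.2)]:
    print(n,onz('top',[px],z)[0,:2])
# closest approach bar top in two views
o1,d1=ray('top',[(370.4,228)]);o2,d2=ray('side',[(446/1,0)]) if 0 else ray('side',[(339.6,158)])
k=np.linalg.lstsq(np.c_[d1[0],-d2[0]],o2-o1,rcond=None)[0];print('2view bar top',o1+k[0]*d1[0],o2+k[1]*d2[0])
o1,d1=ray('top',[(172.9,256.5)]);o2,d2=ray('side',[(225+538*0 +137*.3325,295+33*.3333)])
k=np.linalg.lstsq(np.c_[d1[0],-d2[0]],o2-o1,rcond=None)[0];print('2view mouth',o1+k[0]*d1[0],o2+k[1]*d2[0])
# yellow triangle
m=(hsv[...,0]>20)&(hsv[...,0]<35)&(hsv[...,1]>120)&(hsv[...,2]>150); m[:195]=0;m[225:]=0;m[:,:240]=0;m[:,340:]=0
p=np.argwhere(m)[:,::-1];print('yel',len(p),p.mean(0))
a=cv2.resize(t[145:220,238:338],(800,600),interpolation=cv2.INTER_CUBIC);cv2.imwrite('pics/scale.png',a)
```

```text
screw z46 [[0.4074 0.2357 0.046 ]] mouth z90 [[0.4706 0.2528 0.09  ]] saddle z22 [[0.5171 0.2644 0.022 ]]
redbox [[161.8625 238.3407]
 [182.6829 232.5303]
 [201.7998 301.0326]
 [180.9794 306.843 ]] [[0.5288 0.3005]
 [0.5437 0.2425]
 [0.3523 0.1889]
 [0.3383 0.2458]] sides 0.059922681627680205 0.19875657766749696
bar top z210 [[ 0.5184 -0.2476  0.21  ]] hole z50 [[ 0.5181 -0.2482  0.05  ]]
o1 [ 0.5964 -0.2651]
o1f [ 0.5943 -0.2623]
blue [ 0.5622 -0.3319]
bluef [ 0.5608 -0.3319]
o3 [ 0.4712 -0.3332]
o4 [ 0.3966 -0.2322]
2view bar top [ 0.5187 -0.2482  0.2071] [ 0.5203 -0.2478  0.2072]
2view mouth [0.4707 0.2531 0.0883] [0.4712 0.2533 0.0884]
yel 17 [287.8235 210.6471]
```

View pics/scale.png

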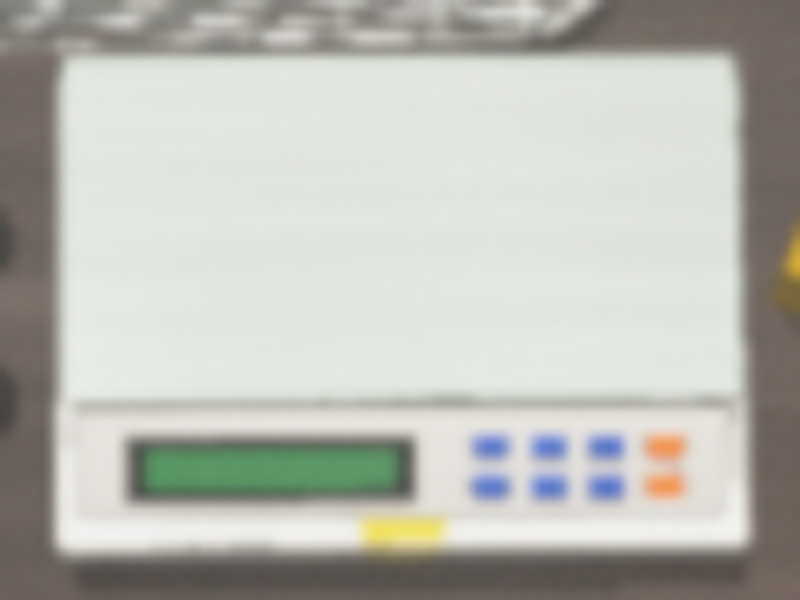

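Run:
```python
from h import *
np.set_printoptions(precision=4,suppress=True)
f=lambda x,y:(238+(x+.5)/8-.5,145+(y+.5)/8-.5)
for z in(.03,.035):
    P=onz('top',[f(57,553),f(750,550),f(403,555)],z)[:,:2];d=P[0]-P[1]
    print(z,P,'w',np.linalg.norm(d),'yaw',np.arctan2(-d[0],d[1]))
Q=onz('top',[f(60,55),f(738,52),f(57,403),f(743,403)],.078)[:,:2]
print('platter',Q,np.arctan2(-(Q[0]-Q[1])[0],(Q[0]-Q[1])[1]))
print('T tri z.04',onz('top',[f(403,535)],.04))
```

```text
0.03 [[ 0.5896  0.0661]
 [ 0.5849 -0.1763]
 [ 0.586  -0.0548]] w 0.2424110784820994 yaw -0.019616350856089242
0.035 [[ 0.5888  0.0658]
 [ 0.5841 -0.1757]
 [ 0.5852 -0.0547]] w 0.24153200849910644 yaw -0.01961635085608915
platter [[ 0.7552  0.0597]
 [ 0.751  -0.1736]
 [ 0.6334  0.0627]
 [ 0.6279 -0.1702]] -0.018300842788784667
T tri z.04 [[ 0.5915 -0.0547  0.04  ]]
```

Call:
drive_tool(deltas="87 0 0 45 0;87 10 10 80 0;87 35 50 80 0;87 60 90 80 0;87 85 130 80 0;87 110 170 80 0;87 130 212 80 0;87 150 255 80 0;87 170 298 80 0;87 190 340 80 0;87 210 382 80 0;87 230 420 80 0")

```text
time_s: 1.3
position: [0.3936, -0.1809, 0.3024]
tcp_rot: [[0.965, 0.262, -0.0], [0.262, -0.965, 0.001], [-0.0, -0.001, -1.0]]
force: [1.6, -0.8, 0.0]
opening: 1.003
grasp_force: 0.0
```

Call:
drive_tool(deltas="87 2 48 0 0;87 4 96 0 0;87 6 144 0 0;87 8 192 0 0;87 10 240 0 0;87 12 288 0 0;87 14 336 -20 0;87 14 380 -50 0;87 14 410 -90 0;87 14 418 -130 0;87 14 418 -150 0;87 14 418 -150 0")

```text
time_s: 2.5
position: [0.4047, 0.2345, 0.1496]
tcp_rot: [[0.965, 0.263, -0.008], [0.263, -0.965, -0.002], [-0.008, 0.0, -1.0]]
force: [0.4, -0.6, 0.4]
opening: 0.998
grasp_force: 0.0
```

Call:
drive_tool(deltas="87 0 0 -40 0;87 0 0 -80 0;87 0 0 -110 0;87 0 0 -128 0;87 0 0 -138 0;87 0 0 -138 0;35 0 0 -138 0;25 0 0 -138 0;25 0 0 -138 0;25 0 0 -138 0;25 0 0 -138 0;25 0 0 -138 0")

```text
time_s: 3.7
position: [0.4076, 0.2349, 0.0147]
tcp_rot: [[0.965, 0.262, 0.0], [0.262, -0.965, 0.0], [0.0, -0.0, -1.0]]
force: [-0.0, 0.1, -0.3]
opening: 0.54
grasp_force: 0.0
```

Run:
```python
from h import *
t=shot('top','t1');s=shot('side','s1');s=s[:,:,::-1];t=t[:,:,::-1]
cv2.imwrite('pics/c1.png',np.hstack([cv2.resize(t[210:330,120:240],(400,400)),cv2.resize(s[260:400,200:340],(400,400))]))
print(bot.read_state()['position'],bot.read_state()['opening'])
```

```text
[0.4075841  0.23483209 0.01460372] 0.44523367169338063
```

View pics/c1.png

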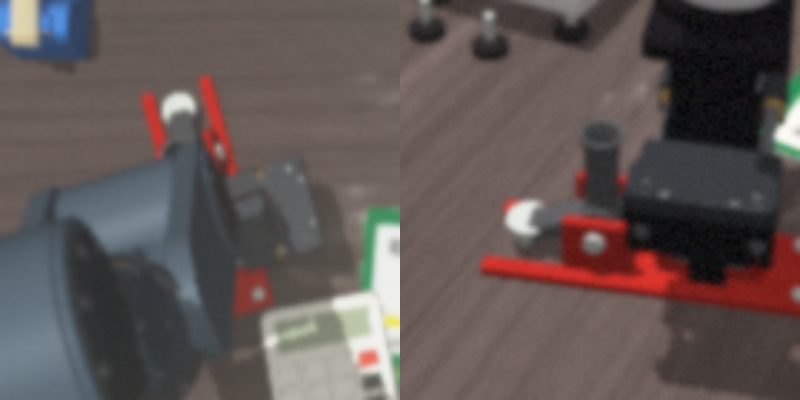

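The fingers straddle the red housing and the body is clear of the socket tube. I'll finish closing and then lift slightly.

Call:
drive_tool(deltas="25 0 0 0 0;25 0 0 0 0;25 0 0 0 0;25 0 0 0 0;25 0 0 5 0;25 0 0 12 0;25 0 0 20 0;25 0 0 20 0")

```text
time_s: 4.6
position: [0.4081, 0.2348, 0.0355]
tcp_rot: [[0.965, 0.262, 0.002], [0.262, -0.965, 0.0], [0.002, 0.0, -1.0]]
force: [0.5, -0.0, -5.6]
opening: 0.391
grasp_force: 29.9
```

Call:
drive_tool(deltas="25 0 -25 10 -0.02;25 2 -60 10 -0.06;25 4 -95 10 -0.1;25 6 -130 10 -0.15;25 8 -165 10 -0.2;25 10 -200 10 -0.24;25 11 -230 10 -0.27;25 12 -255 10 -0.29;25 12 -275 5 -0.29;25 12 -288 -5 -0.29;25 12 -288 -16 -0.29;25 12 -288 -16 -0.29")

```text
time_s: 5.8
position: [0.4188, -0.0533, 0.0173]
tcp_rot: [[1.0, -0.026, -0.003], [-0.026, -1.0, 0.001], [-0.003, -0.001, -1.0]]
force: [-0.3, 0.1, -7.3]
opening: 0.385
grasp_force: 29.9
```

Run:
```python
from h import *
np.set_printoptions(precision=4,suppress=True)
t=shot('top','t2');s=shot('side','s2');s=s[:,:,::-1];t=t[:,:,::-1]
cv2.imwrite('pics/c2.png',np.hstack([cv2.resize(t[190:290,240:340],(400,400)),cv2.resize(s[220:340,230:350],(400,400))]))
st=bot.read_state();print(st['position'],st['tcp_rot'],st['force'])
```

```text
[ 0.4189 -0.0527  0.0182] [[ 0.9997 -0.0247 -0.0018]
 [-0.0247 -0.9997  0.0008]
 [-0.0018 -0.0007 -1.    ]] [-0.2891  0.1852 -6.6563]
```

View pics/c2.png

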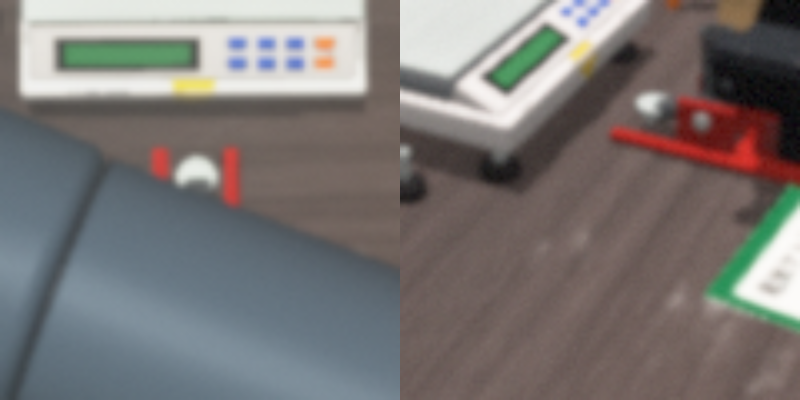

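Run:
```python
from h import *
np.set_printoptions(precision=4,suppress=True)
f=lambda x,y:(240+(x+.5)/4-.5,190+(y+.5)/4-.5)
print('rails',onz('top',[f(152,149),f(240,148)],.010),'disc l/r/top',onz('top',[f(174,175),f(219,175),f(197,155)],.025))
print('tri',onz('top',[f(194,87)],.04),'front',onz('top',[f(20,98),f(367,96)],.03))
```

```text
rails [[ 0.5528 -0.0253  0.01  ]
 [ 0.552  -0.0875  0.01  ]] disc l/r/top [[ 0.5322 -0.04    0.025 ]
 [ 0.5314 -0.0714  0.025 ]
 [ 0.5459 -0.0564  0.025 ]]
tri [[ 0.5916 -0.0552  0.04  ]] front [[ 0.5884  0.0663  0.03  ]
 [ 0.584  -0.1764  0.03  ]]
```

Call:
drive_tool(deltas="25 0 0 -3 0;25 15 0 -3 0;25 30 0 -3 0;25 45 0 -3 0;25 57 0 -3 0;25 67 0 -3 0;25 74 0 -3 0;25 77 0 -3 0;25 77 0 -3 0;25 77 0 -5 0;25 77 0 -5 0")

```text
time_s: 7.0
position: [0.4919, -0.0516, 0.0143]
tcp_rot: [[1.0, -0.024, -0.009], [-0.024, -1.0, 0.003], [-0.009, -0.002, -1.0]]
force: [-7.1, 0.8, 7.5]
opening: 0.389
grasp_force: 30.0
```

Run:
```python
from h import *
np.set_printoptions(precision=4,suppress=True)
st=bot.read_state();print(st['position'],st['force'],st['moment'])
```

```text
[ 0.4919 -0.0516  0.0143] [-7.1419  0.7866  7.5395] [-0.0321  1.1709 -0.0445]
```

Call:
drive_tool(deltas="25 0 0 2 0;25 0 0 2 0;25 0 0 2 0")

```text
time_s: 7.3
position: [0.4919, -0.0516, 0.0147]
tcp_rot: [[1.0, -0.025, -0.009], [-0.024, -1.0, 0.003], [-0.01, -0.003, -1.0]]
force: [-6.7, -0.2, -6.5]
opening: 0.387
grasp_force: 30.0
```

Run:
```python
from h import *
np.set_printoptions(precision=4,suppress=True)
t=shot('top','t3');s=shot('side','s3');s=s[:,:,::-1];t=t[:,:,::-1]
cv2.imwrite('pics/c3.png',np.hstack([cv2.resize(t[180:280,240:340],(400,400)),cv2.resize(s[200:300,250:350],(400,400))]))
st=bot.read_state();print(st['position'],st['force'],st['moment'])
```

```text
[ 0.4919 -0.0516  0.0147] [-6.21   -0.5897 -6.2728] [-0.1262  1.0667 -0.0646]
```

View pics/c3.png

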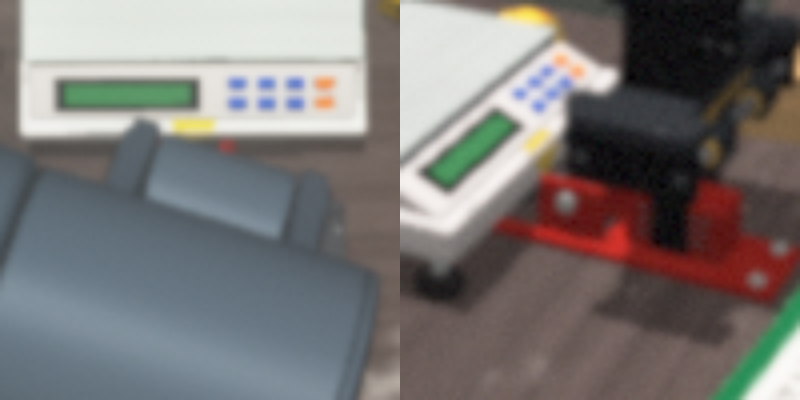

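Run:
```python
from h import *
np.set_printoptions(precision=4,suppress=True)
for z in(.030,.034):
  print(onz('side',[(320.6,256.3),(291.5,250.2)],z))
# red tip visible in front of face in top view: crop(227,146)
print(onz('top',[(240+227/4,180+146/4)],.04))
# plate rear bolts side view
print('rear bolts',onz('side',[(250+358/4,200+279/4),(250+380/4,200+247/4)],.008))
c=cv2.imread('pics/s3.png');cv2.imwrite('pics/c4.png',np.hstack([cv2.resize(cv2.imread('pics/s2.png')[235:285,290:340],(400,400),interpolation=2),cv2.resize(c[225:275,270:320],(400,400),interpolation=2)]))
```

```text
[[ 0.4854 -0.0331  0.03  ]
 [ 0.5579 -0.0294  0.03  ]]
[[ 0.4832 -0.0266  0.034 ]
 [ 0.5551 -0.0228  0.034 ]]
[[ 0.5766 -0.0788  0.04  ]]
rear bolts [[ 0.4374 -0.031   0.008 ]
 [ 0.4365 -0.0711  0.008 ]]
```

View pics/c4.png

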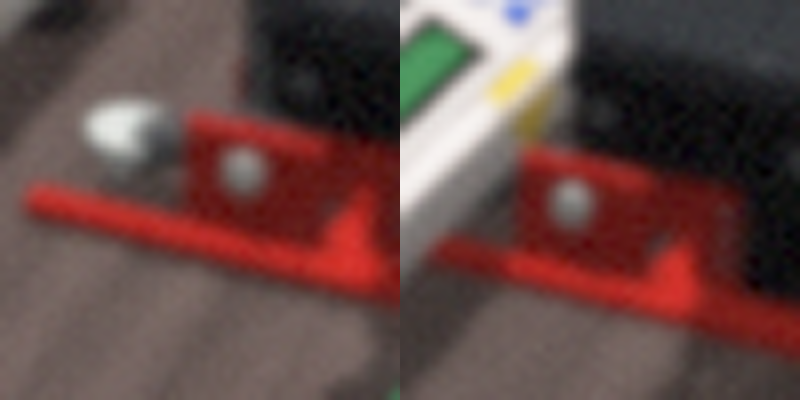

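Call:
drive_tool(deltas="25 -5 0 0 0;25 -5 0 0 0;25 -5 0 0 0")

```text
time_s: 7.7
position: [0.4906, -0.0528, 0.0153]
tcp_rot: [[1.0, -0.025, -0.002], [-0.025, -1.0, 0.001], [-0.002, -0.001, -1.0]]
force: [-2.4, 0.3, -8.7]
opening: 0.392
grasp_force: 30.0
```

Run:
```python
from h import *
np.set_printoptions(precision=4,suppress=True)
st=bot.read_state();print(st['position'],st['force'],st['moment'],st['tcp_rot'][:,2])
f=lambda x,y:(250+x/4,200+y/4)
for z in(.085,.095): print(onz('side',[f(168,95),f(168,170),f(180,160)],z))
print(proj('side',[(.53,.043,.085),(.53,.043,.13),(.587,-.018,.085),(.5295,-.1466,.085)]))
print(proj('top',[(.53,.043,.085),(.587,-.018,.085)]))
```

```text
[ 0.4906 -0.0528  0.0153] [-2.3981  0.3466 -8.7002] [0.1371 0.6321 0.027 ] [-0.0022  0.0007 -1.    ]
[[ 0.5708 -0.0587  0.085 ]
 [ 0.5319  0.0289  0.085 ]
 [ 0.5307  0.0152  0.085 ]]
[[ 0.5625 -0.0393  0.095 ]
 [ 0.5245  0.0461  0.095 ]
 [ 0.5233  0.0328  0.095 ]]
[[290.1742 245.4502]
 [290.5598 226.6935]
 [278.6705 229.0875]
 [320.7135 213.6508]]
[[252.4923 232.3063]
 [274.8235 210.6982]]
```

Call:
drive_tool(deltas="25 0 0 0 0;25 0 0 0 0;25 0 0 0 0;25 0 0 0 0")

```text
time_s: 8.1
position: [0.4908, -0.0529, 0.0154]
tcp_rot: [[1.0, -0.025, -0.002], [-0.025, -1.0, 0.001], [-0.002, -0.0, -1.0]]
force: [-3.8, 0.8, -9.3]
opening: 0.386
grasp_force: 30.0
```

Call:
drive_tool(deltas="25 0 0 -2 0;25 0 0 -2 0;25 0 0 -2 0")

```text
time_s: 8.4
position: [0.4916, -0.0532, 0.0144]
tcp_rot: [[1.0, -0.025, 0.001], [-0.025, -1.0, -0.0], [0.001, 0.0, -1.0]]
force: [-4.1, 1.1, 4.4]
opening: 0.389
grasp_force: 30.0
```

Call:
drive_tool(deltas="60 0 0 -1 0;87 0 0 -1 0;87 0 0 -1 0;87 0 0 0 0;87 0 0 20 0;87 0 0 60 0;87 0 0 105 0;87 0 0 150 0;87 0 -30 195 0;87 0 -75 215 0;87 0 -120 230 0;87 0 -165 230 0")

```text
time_s: 9.6
position: [0.4934, -0.221, 0.247]
tcp_rot: [[1.0, -0.025, 0.007], [-0.025, -1.0, -0.005], [0.007, 0.005, -1.0]]
force: [0.9, -0.6, -0.4]
opening: 0.997
grasp_force: 0.0
```

Run:
```python
from h import *
np.set_printoptions(precision=4,suppress=True)
t=shot('top','t4')[:,:,::-1];s=shot('side','s4')[:,:,::-1]
cv2.imwrite('pics/c5.png',np.hstack([cv2.resize(t[200:300,240:340],(400,400),interpolation=2),cv2.resize(s[200:300,250:350],(400,400),interpolation=2)]))
st=bot.read_state();print(st['position'],st['force'],st['moment'],st['tcp_rot'][:,2],st['opening'])
```

```text
[ 0.4931 -0.2247  0.2449] [-0.1711 -0.024  -0.938 ] [0.0254 0.0266 0.0025] [ 0.005  -0.0058 -1.    ] 0.9992730186890499
```

View pics/c5.png

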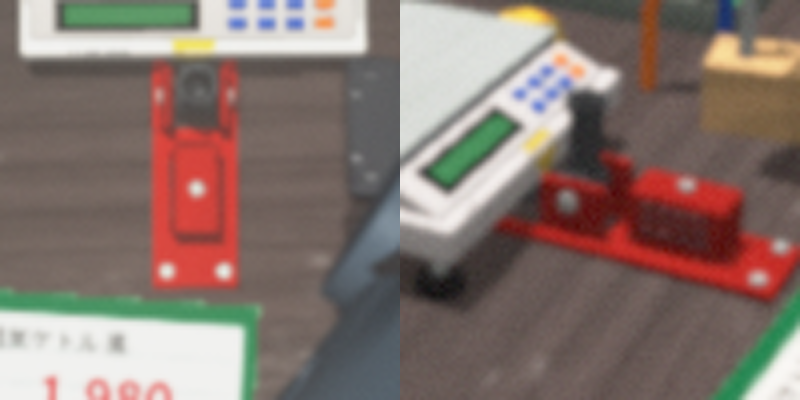

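Top crop: the jack stands straight in front of the triangle, with the socket mouth at (289.5,221.8) and the housing screw at (289,246.8). The jack is upright and clear of the card. I'll measure how well it is centred.

Run:
```python
from h import *
np.set_printoptions(precision=4,suppress=True)
f=lambda x,y:(240+(x+.5)/4-.5,200+(y+.5)/4-.5)
print('mouth',onz('top',[f(199,86)],.09),'screw',onz('top',[f(197,188)],.046),'rear',onz('top',[f(152,286),f(238,286)],.007))
print('front',onz('top',[f(20,57),f(367,53)],.03),'tri',onz('top',[f(194,46)],.04))
o1,d1=ray('top',[f(199,86)]);o2,d2=ray('side',[(250+187/4,200+95/4)])
k=np.linalg.lstsq(np.c_[d1[0],-d2[0]],o2-o1,rcond=None)[0];print('2view mouth',o1+k[0]*d1[0],o2+k[1]*d2[0])
# sub-check: mask based housing/plate rect below row of cheeks
t=cv2.imread('pics/t4.png');h=cv2.cvtColor(t,cv2.COLOR_BGR2HSV)
m=((h[...,0]<8)|(h[...,0]>172))&(h[...,1]>140)&(h[...,2]>80);m[:232]=0;m[275:]=0;m[:,:270]=0;m[:,:].__setitem__((slice(None),slice(310,None)),0)
p=np.argwhere(m);
for r in (240,255,268):
  c=p[p[:,0]==r][:,1];print(r,c.min(),c.max(),onz('top',[(c.min()-.5,r),(c.max()+.5,r)],.007)[:,1])
```

```text
mouth [[ 0.557  -0.0561  0.09  ]] screw [[ 0.4929 -0.0543  0.046 ]] rear [[ 0.4287 -0.0222  0.007 ]
 [ 0.4272 -0.0822  0.007 ]]
front [[ 0.5891  0.0662  0.03  ]
 [ 0.5861 -0.1765  0.03  ]] tri [[ 0.5923 -0.0552  0.04  ]]
2view mouth [ 0.5572 -0.0562  0.0889] [ 0.5573 -0.0561  0.089 ]
240 278 298 [-0.024  -0.0833]
255 278 298 [-0.023  -0.0819]
268 278 292 [-0.022 -0.064]
```

Call:
drive_tool(deltas="87 13 -15 0 0;87 26 -30 0 0;87 26 -30 0 0;87 26 -30 -30 0;87 26 -30 -65 0;87 26 -30 -88 0;87 26 -30 -94 0;87 26 -30 -94 0;40 26 -30 -94 0;5 26 -30 -94 0;5 26 -30 -94 0;5 26 -30 -94 0")

```text
time_s: 10.9
position: [0.518, -0.2485, 0.1505]
tcp_rot: [[1.0, -0.025, 0.001], [-0.025, -1.0, -0.001], [0.001, 0.001, -1.0]]
force: [0.4, 0.5, 0.0]
opening: 0.721
grasp_force: 0.0
```

Call:
drive_tool(deltas="5 0 0 0 0;5 0 0 0 0;5 0 0 0 0;5 0 0 0 0;5 0 0 0 0;5 0 0 0 0;5 0 0 0 0;5 0 0 0 0")

```text
time_s: 11.7
position: [0.5175, -0.248, 0.1495]
tcp_rot: [[1.0, -0.025, -0.0], [-0.025, -1.0, 0.0], [-0.0, -0.0, -1.0]]
force: [1.0, 0.7, 0.1]
opening: 0.191
grasp_force: 30.0
```

Call:
drive_tool(deltas="5 0 0 10 0;5 0 0 25 0;5 0 0 45 0;5 0 0 70 0;5 0 0 90 0;5 0 0 105 0;5 0 0 105 0;5 8 30 105 0;5 16 70 105 0;5 24 110 105 0;5 32 150 105 0;5 36 175 105 0")

```text
time_s: 12.9
position: [0.553, -0.0704, 0.2537]
tcp_rot: [[1.0, -0.024, -0.002], [-0.024, -1.0, 0.001], [-0.002, -0.001, -1.0]]
force: [0.3, -0.3, -1.0]
opening: 0.194
grasp_force: 30.0
```

Call:
drive_tool(deltas="5 2 10 0 0;5 3 17 0 0;5 3 17 0 0;5 3 17 0 0")

```text
time_s: 13.3
position: [0.5566, -0.0573, 0.2544]
tcp_rot: [[1.0, -0.026, -0.0], [-0.026, -1.0, -0.001], [-0.0, 0.001, -1.0]]
force: [0.4, -0.1, -0.7]
opening: 0.187
grasp_force: 30.0
```

Run:
```python
from h import *
np.set_printoptions(precision=4,suppress=True)
s=shot('side','s5')[:,:,::-1]; t=shot('top','t5')[:,:,::-1]
cv2.imwrite('pics/c6.png',np.hstack([cv2.resize(s[165:265,245:345],(600,600),interpolation=2),cv2.resize(t[190:290,255:288],(198,600),interpolation=2)]))
st=bot.read_state();p=st['position'];print(p,st['force'],st['opening'],st['tcp_rot'][:,2])
ft=p-[0,0,.1395]
print('foot,exp',proj('side',[ft,ft+[0,0,.1]]), 'mouth',proj('side',[(.557,-.056,.09),(.557,-.056,.06)]))
```

```text
[ 0.5566 -0.0575  0.2545] [0.4156 0.3646 0.076 ] 0.18664535204341767 [-0.0001 -0.0004 -1.    ]
foot,exp [[297.5658 213.6605]
 [298.709  173.3299]] mouth [[296.8777 223.3992]
 [296.5683 234.5936]]
```

View pics/c6.png

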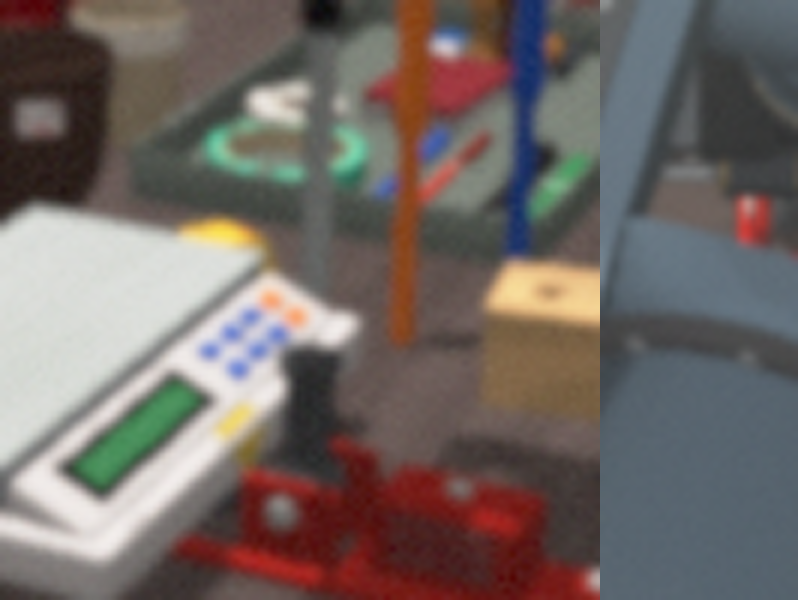

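The last view shows the bar foot at (297.5,215) directly over the socket mouth at (297,223.5), matching the prediction. I'll lower it in.

Call:
drive_tool(deltas="5 0 1 -10 0;5 0 1 -20 0;5 0 1 -27 0;5 0 1 -32 0;5 0 1 -37 0;5 0 1 -42 0;5 0 1 -46 0;5 0 1 -46 0")

```text
time_s: 14.2
position: [0.5563, -0.0551, 0.208]
tcp_rot: [[1.0, -0.025, -0.001], [-0.025, -1.0, 0.0], [-0.001, -0.0, -1.0]]
force: [-0.1, 0.1, -0.8]
opening: 0.186
grasp_force: 30.0
```

Call:
drive_tool(deltas="5 0 0 -6 0;5 0 0 -12 0;5 0 0 -17 0;5 0 0 -21 0;5 0 0 -23 0;5 0 0 -24 0;5 0 0 -24 0")

```text
time_s: 14.9
position: [0.5574, -0.0553, 0.1871]
tcp_rot: [[1.0, -0.025, 0.002], [-0.025, -1.0, -0.001], [0.002, 0.001, -1.0]]
force: [-1.0, 1.2, 13.8]
opening: 0.188
grasp_force: 30.0
```

Call:
drive_tool(deltas="5 0 0 -3 0;5 0 0 -5 0;5 0 0 -5 0;5 0 0 -5 0")

```text
time_s: 15.3
position: [0.5619, -0.0557, 0.1862]
tcp_rot: [[1.0, -0.026, 0.014], [-0.026, -1.0, -0.002], [0.014, 0.002, -1.0]]
force: [-0.5, 3.5, 29.3]
opening: 0.19
grasp_force: 30.0
```

Run:
```python
from h import *
np.set_printoptions(precision=4,suppress=True)
t=shot('top','t6');s=shot('side','s6');st=bot.read_state();print(st['position'],st['force'])
# socket rim vs. sleeve bottom in side view: dark columns profile along the bar
s=cv2.imread('pics/s6.png').astype(int);
for r in range(190,262,3): print(r,s[r,286:310:3].sum(-1)//3)
P=np.array([.557,-.056,0.])
print(proj('side',[P+[0,0,z] for z in(.03,.09,.1,.12,.15,.17)]))
```

```text
[ 0.5619 -0.0557  0.1862] [-0.4164  2.7303 28.5803]
190 [113 117  84  15  31 126 164 131]
193 [134 125 103  22  35 128 100 126]
196 [ 74  78  64  24  36  86  92 122]
199 [69 71 68 82 81 73 77 78]
202 [104  82  78  93  91  68  69  72]
205 [165 105  92  91  92  88  83  81]
208 [199 118  94  92  96  90  92  93]
211 [133 205 156  94  93  93  94  88]
214 [226 189 204 106  95  91  86  87]
217 [161 206 197 107 146 194 132  87]
220 [200 191 157 110 167 229 142  88]
223 [182 171 114  95 101 112 106  86]
226 [187 221 104  66  63  77  93  87]
229 [221 230 161  39  44  80  90  87]
232 [212 215 104  45  37  77  91  89]
235 [192 124  72  46  47  52  66  89]
238 [115  99  57  40  46  55  69  93]
241 [90 72 48 42 43 51 49 62]
244 [83 89 67 55 49 51 43 49]
247 [46 62 68 47 52 47 41 44]
250 [ 50  82 101  55  44  40  42  42]
253 [50 51 67 47 39 41 45 45]
256 [65 59 43 44 44 48 57 50]
259 [74 84 66 53 52 54 63 48]
[[296.2674 245.5104]
 [296.8777 223.3992]
 [296.9828 219.6039]
 [297.1959 211.9147]
 [297.5235 200.127 ]
 [297.7473 192.0932]]
```

Run:
```python
from h import *
s0=cv2.imread('pics/side0.png').astype(int).sum(-1)//3;s6=cv2.imread('pics/s6.png').astype(int).sum(-1)//3
for r in range(180,200): print(r,s0[r,334:346],'|',r+8,s6[r+8,291:303])
for z in(.12,.13,.14): print(z,proj('side',[(.5186,-.248,z)]),z+.035,proj('side',[(.559,-.0556,z+.035)]))
```

```text
180 [ 53  45  29  17  13  20  29  60  96 119 124 127] | 188 [ 87  67  38  22  18  19  19  39  69 104 132 154]
181 [ 62  52  31  20  16  15  31  61  95 117 123 126] | 189 [ 96  74  44  22  18  16  25  32  59  88 119 146]
182 [ 79  65  40  20  14  21  33  67  95 117 124 126] | 190 [109  84  49  18  15  17  21  31  62  99 126 148]
183 [ 87  77  45  23  12  17  37  72 102 118 122 125] | 191 [117  89  50  27  19  14  17  36  78 124 150 157]
184 [ 91  78  46  23  17  23  46  81 108 120 124 124] | 192 [122  98  60  30  29  14  23  41  80 127 153 153]
185 [ 92  78  46  23  17  23  55  91 114 124 125 123] | 193 [131 103  69  33  22  19  14  35  76 112 128 123]
186 [ 91  75  49  23  23  30  55  95 118 122 122 123] | 194 [116  99  58  32  22  19  18  29  60  88  95  94]
187 [ 84  73  45  24  14  25  60  95 117 123 123 124] | 195 [90 76 53 27 20 11 14 38 58 79 88 85]
188 [ 69  60  44  19  22  27  58  97 119 121 124 121] | 196 [75 64 48 30 24 25 19 36 61 80 86 83]
189 [ 56  50  37  33  34  40  65 100 117 123 121 113] | 197 [75 69 54 43 34 31 43 51 66 74 79 79]
190 [ 57  49  52  56  56  58  75 100
[... 434 characters left out ...]
 97 91 79 68 68 69]
195 [80 86 93 94 92 94 90 85 75 62 62 64] | 203 [89 85 84 87 92 97 97 90 79 72 68 68]
196 [89 96 97 98 92 86 80 74 65 64 64 68] | 204 [90 90 86 89 95 94 97 94 85 80 79 79]
197 [97 99 98 96 94 86 77 66 64 64 66 74] | 205 [92 92 89 92 91 95 98 92 91 89 88 85]
198 [103 101  99  96  95  83  72  65  61  67  79  84] | 206 [93 93 91 91 95 98 97 91 90 92 90 91]
199 [104 105  99  95  89  81  71  62  67  77  84  88] | 207 [95 90 90 89 94 96 94 94 94 90 90 91]
0.12 [[337.99186036 189.14116753]] 0.155 [[296.72046963 198.04623892]]
0.13 [[338.24145036 185.6820652 ]] 0.165 [[296.8284868  194.03108472]]
0.14 [[338.49321218 182.1963782 ]] 0.17500000000000002 [[296.93757733 189.97990578]]
```

Call:
drive_tool(deltas="5 0 0 3 0;5 0 0 4 0;5 0 0 4 0;5 0 0 4 0")

```text
time_s: 15.8
position: [0.5606, -0.0556, 0.1867]
tcp_rot: [[1.0, -0.026, 0.01], [-0.026, -1.0, -0.001], [0.01, 0.001, -1.0]]
force: [1.2, 1.5, 11.2]
opening: 0.188
grasp_force: 30.0
```

The bar is home: the foot is about 42 mm into the socket, by both the tool height and the sleeve edge in the side view. Now I'll pull along the arc.

Call:
drive_tool(deltas="5 0 0 4 0;5 -6 0 4 0;5 -12 0 4 0;5 -18 0 3.5 0;5 -24 1 3 0;5 -30 1 2 0;5 -36 1 1 0;5 -42 1 0 0;5 -48 1 -2 0;5 -54 1 -4 0;5 -60 2 -6 0;5 -60 2 -6 0")

```text
time_s: 17.0
position: [0.4966, -0.0535, 0.1784]
tcp_rot: [[1.0, -0.025, 0.002], [-0.025, -1.0, -0.001], [0.002, 0.001, -1.0]]
force: [4.0, 0.5, 7.0]
opening: 0.188
grasp_force: 30.0
```

```bash
cat > m.py <<'E'
from h import *
import sys
np.set_printoptions(precision=4,suppress=True)
k=sys.argv[1]
shot('top','t'+k);shot('side','s'+k);st=bot.read_state();p=st['position'];print(p,st['force'],st['time_s'])
g=p+[0,0,.019]-[.558,-.056,.03];print('theta',np.arctan2(-g[0],g[2]),'R',np.hypot(g[0],g[2]))
# shift of the scale patch (display) vs first image, side view; and of the front-left foot & jack patches
def tm(n,a,box,m=14):
    A=cv2.imread('pics/%s.png'%a,0);B=cv2.imread('pics/%s%s.png'%(n,k),0);x,y,w,h=box
    r=cv2.matchTemplate(B[y-m:y+h+m,x-m:x+w+m],A[y:y+h,x:x+w],cv2.TM_CCOEFF_NORMED);_,v,_,l=cv2.minMaxLoc(r);return l[0]-m,l[1]-m,round(v,3)
print('side display',tm('s','s4',(254,220,40,28)),'foot',tm('s','s4',(250,262,18,14)),'jack rear',tm('s','s4',(318,250,36,24)))
E
python3 m.py 7
```

```text
[ 0.4968 -0.0535  0.1785] [3.2018 0.8228 8.246 ] 17.1
theta 0.3502411820205209 R 0.178310155963581
side display (-1, -2, 0.949) foot (0, -2, 0.975) jack rear (0, 0, 0.84)
```

```bash
cat > e.py <<'E'
from h import *
import sys
np.set_printoptions(precision=3,suppress=True)
def prof(f,th,xp,yp=-.056):
    im=cv2.imread('pics/%s.png'%f,0).astype(np.float32); r=np.arange(.105,.145,.001)
    P=np.c_[xp-r*np.sin(th),np.full(len(r),yp),.03+r*np.cos(th)]
    q=proj('side',P).astype(np.float32); return r,cv2.remap(im,q[:,0].reshape(1,-1),q[:,1].reshape(1,-1),1)[0]
for f,th,xp in[('s6',0.01,.558)]+[(sys.argv[1],float(a),.558) for a in sys.argv[2:]]:
    r,v=prof(f,th,xp); g=np.gradient(cv2.GaussianBlur(v.reshape(-1,1),(1,7),2).ravel())
    print(f,th,'edge r',r[g.argmin()],'v',v[::4].astype(int))
E
python3 e.py s7 .33 .35 .37
```

```text
s6 0.01 edge r 0.127 v [95 95 94 94 89 69 41 34 31 40]
s7 0.33 edge r 0.126 v [94 94 94 92 86 62 30 18 19 22]
s7 0.35 edge r 0.127 v [88 90 89 87 81 65 40 31 32 32]
s7 0.37 edge r 0.12100000000000001 v [87 88 87 87 76 67 57 52 56 63]
```

Call:
drive_tool(deltas="5 -6 0 -2 0;5 -12 0 -5 0;5 -18 0 -8 0;5 -23 0 -10 0;5 -28 0 -13 0;5 -32 1 -15 0;5 -35 1 -16 0;5 -35 1 -16 0;5 -35 1 -16 0")

```text
time_s: 18.0
position: [0.4612, -0.0526, 0.1621]
tcp_rot: [[1.0, -0.025, -0.0], [-0.025, -1.0, -0.001], [-0.0, 0.001, -1.0]]
force: [2.6, 0.4, 7.5]
opening: 0.182
grasp_force: 29.9
```

```bash
python3 m.py 8; python3 e.py s8 .49 .52 .55 .58
python3 - <<'E'
from h import *
np.set_printoptions(precision=4,suppress=True)
from scipy.spatial.transform import Rotation as R
# expected pixel of display/foot at tilt phi about the rear feet
yaw=-.018;x=np.array([np.cos(yaw),np.sin(yaw),0]);y=np.array([-x[1],x[0],0]);C=np.array([.5875,-.055,0])+.085*x
pts={'frontcornerL':C-.085*x+.12*y+[0,0,.03],'footL':C-.066*x+.1*y}
for h in(0,.01,.014,.02,.026,.032):
    r=R.from_rotvec(y*np.arcsin(h/.132)); piv=C+.066*x
    print(h,*[proj('side',[piv+r.apply(p-piv)])[0] for p in pts.values()])
# front left corner region: phase correlation, subpixel
A=cv2.imread('pics/s4.png',0).astype(np.float32)
for k in('7','8'):
    B=cv2.imread('pics/s%s.png'%k,0).astype(np.float32)
    for b in((248,258,24,20),(250,222,40,28),(330,255,24,18)):
        w=cv2.createHanningWindow((b[2],b[3]),cv2.CV_32F);s=lambda I:I[b[1]:b[1]+b[3],b[0]:b[0]+b[2]]
        print(k,b,cv2.phaseCorrelate(s(A),s(B),w))
E
```

```text
[ 0.4612 -0.0526  0.1621] [3.0839 0.2364 7.7083] 18.1
theta 0.569794891023428 R 0.1794845144928811
side display (-2, -5, 0.938) foot (-1, -5, 0.959) jack rear (0, 0, 0.732)
s6 0.01 edge r 0.127 v [95 95 94 94 89 69 41 34 31 40]
s8 0.49 edge r 0.125 v [112 115 114 117 106  67  23  22  21  20]
s8 0.52 edge r 0.125 v [96 99 99 98 88 53 22 14 17 19]
s8 0.55 edge r 0.126 v [91 92 91 90 84 67 43 38 34 29]
s8 0.58 edge r 0.14100000000000001 v [91 90 89 94 90 86 83 81 74 65]
0 [261.2841 265.7233] [258.4646 270.8304]
0.01 [260.1617 261.0259] [258.2614 267.0868]
0.014 [259.6144 259.1299] [258.099  265.5583]
0.02 [258.6865 256.2688] [257.7669 263.2323]
0.026 [257.6279 253.3882] [257.3263 260.8668]
0.032 [256.4352 250.4895] [256.7738 258.4615]
7 (248, 258, 24, 20) ((-0.2807257518171742, -1.2835738933230818), 0.5493190824985504)
7 (250, 222, 40, 28) ((-0.7703363139035346, -1.1166909836160848), 1.1044556419054667)
7 (330, 255, 24, 18) ((0.4073723084297125, -0.02166682435481526), 0.952536424001058)
8 (248, 258, 24, 20) ((-3.2615534603973675, -2.5476546635576796), 0.2456030656894048)
8 (250, 222, 40, 28) ((-1.4106419138415696, -4.457255673563264), 0.75457936724027)
8 (330, 255, 24, 18) ((0.40923251555502915, -0.10880248358293798), 0.8105537885868991)
```

Call:
drive_tool(deltas="5 -5 0 -3 0;5 -9 0 -6 0;5 -13 0 -8 0;5 -16 0 -11 0;5 -18 0 -12 0;5 -18 0 -12 0;5 -18 0 -12 0;5 -18 0 -12 0")

```text
time_s: 18.9
position: [0.4424, -0.0523, 0.1499]
tcp_rot: [[1.0, -0.024, -0.002], [-0.024, -1.0, -0.0], [-0.002, 0.0, -1.0]]
force: [1.8, 0.2, 7.5]
opening: 0.182
grasp_force: 30.0
```

```bash
python3 m.py 9; python3 e.py s9 .58 .61 .64 .67 .7
cat > f.py <<'E'
from h import *
import sys
from scipy.spatial.transform import Rotation as R
np.set_printoptions(precision=4,suppress=True)
yaw=-.018;x=np.array([np.cos(yaw),np.sin(yaw),0]);y=np.array([-x[1],x[0],0]);C=np.array([.5875,-.055,0])+.085*x;piv=C+.066*x
A=cv2.imread('pics/s4.png',0)
pts={'foot':(C-.066*x+.1*y+[0,0,.006],(252,264,14,10)),'displ':(C-.066*x+.035*y+[0,0,.065],(254,222,32,24)),'buttons':(C-.066*x-.05*y+[0,0,.068],(276,208,32,16))}
for k in sys.argv[1:]:
  B=cv2.imread('pics/s%s.png'%k,0)
  for n,(p,b) in pts.items():
    X,Y,w,h=b;m=12;up=lambda I:cv2.resize(I,None,fx=8,fy=8,interpolation=cv2.INTER_CUBIC)
    r=cv2.matchTemplate(up(B[Y-m:Y+h+m,X-m:X+w+m]),up(A[Y:Y+h,X:X+w]),cv2.TM_CCOEFF_NORMED);_,v,_,l=cv2.minMaxLoc(r)
    d=np.array(l)/8-m
    H=np.arange(0,.036,.0005);q=np.array([proj('side',[piv+R.from_rotvec(y*np.arcsin(t/.132)).apply(p-piv)])[0] for t in H]);q-=q[0]
    print(k,n,d,round(v,2),'foot height mm by rows',1e3*H[np.abs(q[:,1]-d[1]).argmin()],'pred dx',q[np.abs(q[:,1]-d[1]).argmin(),0])
E
python3 f.py 8 9
```

```text
[ 0.4424 -0.0523  0.1499] [1.668  0.2856 6.8448] 19.0
theta 0.6941646853045637 R 0.1807024421856297
side display (-2, -7, 0.926) foot (-1, -7, 0.944) jack rear (-1, 0, 0.792)
s6 0.01 edge r 0.127 v [95 95 94 94 89 69 41 34 31 40]
s9 0.58 edge r 0.125 v [139 137 138 138 127  85  45  35  36  35]
s9 0.61 edge r 0.125 v [115 116 119 120 111  66  28  21  23  13]
s9 0.64 edge r 0.126 v [ 96  98 100  99  94  69  38  31  26  24]
s9 0.67 edge r 0.136 v [ 84  92  95 101 124 134 124 118 107 107]
s9 0.7 edge r 0.136 v [ 76  93  96 100 128 168 194 202 188 180]
8 foot [-0.625 -5.125] 0.98 foot height mm by rows 13.5 pred dx -0.5757276128885565
8 displ [-1.875 -4.875] 0.98 foot height mm by rows 12.0 pred dx -2.3979260131124533
8 buttons [-1.625 -4.5  ] 0.92 foot height mm by rows 11.5 pred dx -2.1950392462168793
9 foot [-0.5   -7.125] 0.96 foot height mm by rows 18.5 pred dx -0.9246187129301688
9 displ [-2.375 -6.75 ] 0.97 foot height mm by rows 16.5 pred dx -3.4044826271037323
9 buttons [-2.   -6.25] 0.9 foot height mm by rows 16.0 pred dx -3.153243723037008
```

Call:
drive_tool(deltas="5 -3 0 -2 0;5 -6 0 -5 0;5 -8 0 -6 0;5 -8 0 -6 0;5 -8 0 -6 0;5 -8 0 -6 0;5 -8 0 -6 0;5 -8 0 -6 0;5 -8 0 -6 0;5 -8 0 -6 0")

```text
time_s: 20.0
position: [0.4345, -0.0523, 0.1438]
tcp_rot: [[1.0, -0.025, -0.002], [-0.025, -1.0, -0.0], [-0.002, 0.0, -1.0]]
force: [2.1, 1.1, 5.5]
opening: 0.184
grasp_force: 30.0
```

```bash
python3 m.py 10; python3 e.py s10 .62 .65 .68; python3 f.py 10;python3 - <<'E'
from h import *
np.set_printoptions(precision=4,suppress=True)
# jack shift vs s4 subpixel (rear plate corner), rear of scale in top view
for n,b in(('s',(330,262,24,14)),('t',(246,156,40,20)),('t',(290,156,40,20))):
    A=cv2.imread('pics/%s4.png'%n,0);B=cv2.imread('pics/%s10.png'%n,0);X,Y,w,h=b;m=8;up=lambda I:cv2.resize(I,None,fx=8,fy=8,interpolation=2)
    r=cv2.matchTemplate(up(B[Y-m:Y+h+m,X-m:X+w+m]),up(A[Y:Y+h,X:X+w]),5);_,v,_,l=cv2.minMaxLoc(r);print(n,b,np.array(l)/8-m,v)
E
```

```text
[ 0.4345 -0.0523  0.1438] [1.5652 1.0582 5.7789] 20.1
theta 0.7492312604872955 R 0.1813529139085933
side display (-3, -8, 0.909) foot (-1, -8, 0.947) jack rear (-1, 0, 0.844)
s6 0.01 edge r 0.127 v [95 95 94 94 89 69 41 34 31 40]
s10 0.62 edge r 0.125 v [137 139 136 140 128  90  57  45  40  39]
s10 0.65 edge r 0.125 v [126 130 129 133 120  79  33  26  21  24]
s10 0.68 edge r 0.125 v [103 106 108 104  94  58  25  19  23  16]
10 foot [-0.75 -8.  ] 0.96 foot height mm by rows 21.0 pred dx -1.127176593427805
10 displ [-2.875 -7.625] 0.96 foot height mm by rows 18.5 pred dx -3.8707922118263127
10 buttons [-2.375 -7.   ] 0.89 foot height mm by rows 18.000000000000004 pred dx -3.5971779198957847
s (330, 262, 24, 14) [-0.625 -0.25 ] 0.8150016665458679
t (246, 156, 40, 20) [-0.5   -3.375] 0.8179423213005066
t (290, 156, 40, 20) [ 0.5   -3.375] 0.8318751454353333
```

```bash
python3 -c "
from rig import bot
print(bot.hand_in())"
```

```text
the job is handed in; nothing more can be done
None
```

I handed the job in with the gripper holding the handle down and both front feet about 18–21 mm off the desk by my image measurements; the verdict was not reported back. The saddle is an estimated 8 mm from the centre of the lift pad (limit 18 mm). While sliding in, the jack met about 7 N of resistance some 4 mm short of centre; I did not find the cause and left it there.

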